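Shut the tilt-out key drawer and slide its latch across

TASK

The teal key drawer of the grey box is hanging open: push it fully shut with your fingertips, and only then push the orange latch on top of the box all the way across, so that it bars the drawer. Just push: do not pinch the latch, do not put the fingers inside the drawer, and leave the other things on the slab where they stand.

Things in the scene. Friction and masses are not known exactly. Their poses are not given: they have to be found in the camera images.
- key_box: light grey plastic key box, fixed to the slab, 110 deep (its x) x 240 wide (its y) x 150 high mm; origin at the centre of its underside. Its front, with the drawer, faces its own -x. Its y from 60 to 120 mm is a solid cheek, the rest is the drawer's opening.
- drawer (a joint): tilt of the drawer, rad: 0 fully shut, 0.7 furthest open; it starts between 0.35 and 0.6. Teal front panel 168 wide x 134 high x 10 mm thick with a white strip along its upper edge and a bin behind it. It is hinged along its lower edge, on a line along the box's y at box x -50 mm, z 15 mm, and tilts out to the box's -x; panel spans box y -114 to 54 mm. A stiff hinge holds it where it is left; 1 to 3 N at the upper edge moves it.
- drawer_edge (a point): middle of the upper outer edge of the drawer panel; with the drawer shut it lies at box x -55, y -30, z 149 mm. Its axes turn with the panel: its -x is the outward normal, its y runs along the edge.
- latch (a joint): travel of the orange slide latch, m: 0 open (over the cheek), 0.050 fully across; it moves to the box's -y. It starts between 0 and 0.012. Friction about 1.5 N, and it stays where it is left. A tongue (40 wide along y, 8 thick, reaching 24 mm below the box top, outer face at box x -67 mm) hangs in front of the box and ends up in front of the shut panel.
- latch_ridge (a point): centre of the top of the upright ridge on the latch, by which it is pushed: the ridge is 60 long (box x -42 to 18 mm), 14 thick (along box y) and 26 high, its top 186 mm above the slab; it stands on a plate whose top is 160 mm above the slab and reaches 20 mm either way along y from the ridge's middle. At latch value 0 it lies at box x -12, y 90 mm. Axes as the box. Push on its face to the box's +y.
- flask: white ceramic sprinkler flask with a brass cap, 84 mm wide, 186 mm tall; leave it. Origin under its centre.
- bowl: blue glass bowl, 110 mm across, 45 mm high; leave it. Origin under its centre.
- spectacle_case: closed wooden spectacle case, 62 (x) x 165 (y) x 38 mm; leave it. Origin under its centre.
- bangle: black ebony bangle lying flat, 72 mm across, 12 mm high; leave it. Origin under its centre.
- balm_jar: amber jar with a metal cap, 60 mm across, 70 mm tall; leave it. Origin under its centre.
- key_fob: brass key on a wooden fob, about 103 mm long along x, 12 mm high; leave it. Origin near its middle, on its underside.

How it is judged:
On the way, in this order (a step that is already met when the one before it is completed fails the run):
1. the drawer is fully shut, the latch still open (value of joint drawer below 0.035 rad and value of joint latch below 0.022 m), for 0.2 s.
2. the latch is all the way across in front of the shut drawer (value of joint drawer below 0.035 rad and value of joint latch above 0.044 m), for 0.2 s.
At the end, for the whole second after the job is handed in: The drawer is within 0.035 rad (about 5 mm at its edge) of shut, the latch is within 6 mm of the end of its travel, and every other thing is within 20 mm of where it stood (all of step 2 and distance of each of flask, bowl, spectacle_case, bangle, balm_jar, key_fob from where it was at the start of the episode below 0.02 m); the robot touches nothing.
It fails at once if the latch is pushed across while the drawer is still open (value of joint latch above 0.022 m and value of joint drawer above 0.06 rad).
It fails at once if the latch ridge is pinched: both its halves are gripped at once (contact force between the fingers and latch_c2 above 1.5 N and contact force between the fingers and latch_c3 above 1.5 N).
It fails at once if the fingers press on the inside of the drawer (contact force between the fingers and drawer_c1 above 1.5 N or contact force between the fingers and drawer_c2 above 1.5 N or contact force between the fingers and drawer_c3 above 1.5 N or contact force between the fingers and drawer_c4 above 1.5 N or contact force between the fingers and drawer_c5 above 1.5 N).
It fails at once if another thing is lifted, carried, tipped or pushed away (distance of any of flask, bowl, spectacle_case, bangle, balm_jar, key_fob from where it was at the start of the episode above 0.02 m or angle between flask's own z axis and vertical above 0.5 rad).
It also fails if it takes over 58 s, if anything falls off the work surface, if the arm or the gripper's body presses on something with over 40 N, if the wrist force passes 120 N, or if a joint passes its speed limit or range.

ROBOT

A 6-joint arm with a two-finger parallel gripper is mounted at the origin on the work surface. World frame = base frame: x ahead of the robot, y to its left, z up, the work surface at z = 0. Lengths are in m, angles in rad, forces in N, time in s.
With the tool pointing down it reaches from about 0.225 to 0.875 m from the base axis. Payload 3.4 kg.
Tool frame: the origin (TCP) lies midway between the tips of the shut fingers; the grasp point (between the pads) lies 19 mm behind it; x points along the fingers, z is the direction in which the jaws open and shut, and the axes are right-handed (so a half turn about x gives the same grasp; the last joint's range is limited). The gripper opens to 85 mm and grips with 20 to 120 N. Pads are 22 mm wide; open, the fingers measure 114 mm over their backs; the gripper's body (76 mm by 85 mm) begins 54 mm behind the grasp point. The pads swing forward as they close: fully open they stand 13 mm farther back than shut.
Start: joints at [-1.443, 0.276, 1.505, -0, 1.361, -0.121], TCP at [0.142, -0.557, 0.231] pointing down, gripper open.
Joint ranges: [-2.89, 2.89], [-0.75, 2.08], [0.22, 2.7], [-1.18, 4.32], [0.11, 2.71], [-2.7, 2.7]. Speed limits (rad/s): [2.57, 2.57, 3.14, 3.14, 3.14, 3.14].

INTERFACE

Orientations are given as a unit quaternion [w, x, y, z].
In Python, from rig import manip, eyes gives the robot as it stands. The module is installed in compiled form; this text tells all that it offers.
- The arm moves only by the shell command python3 -m crank 'ROWS' [FORCE]. ROWS is JSON, a list of rows, each a list of 7 numbers: the shift along the tool's x, y, z in cm, then the turn, a rotation vector about the tool's x, y, z in degrees, then the finger opening in cm, from 0 to 8.54. A call has 1 to 5 rows; each row is the pose to reach, as a shift and turn from the pose commanded when the call began, along the tool's axes at that moment; what a row does not reach only later rows make up. A row lasts 1/8 s, in which the tool goes at most 62.5 mm and 10.7 degrees, less where a joint would pass 70% of its speed; a pose out of reach is approached as far as the arm can. A call with a gripper value outside its range is refused whole. The fingers move at their own pace and stop on an object; FORCE is the grip in N (left out, the last holds). Time passes only in rows, so rows that repeat a pose let the fingers close. It gives the time, the measured TCP pose, the force and the opening at its end, in the units of the state.
- manip.get_state(): the state, without advancing time (a new reading comes with each control period).
- eyes.get_image(name): name is "scene" or "top"; returns a dict with "color" (400x640x3 uint8, blue, green, red), "z_map" (400x640 float32, m along the optical axis (not along the pixel's ray), 0 where there is no reading), "vertical_fov" (degrees; the focal length in pixels is half the picture's height over the tangent of half this angle, whatever the lens; pixels are square), "cx", "cy" (the principal point, pixels), "eye" and "attitude" of the camera in the world. Camera axes: x right, y up, looking along -z (the intrinsics and any distortion apply to the point x, -y, -z); pixel columns grow to the right and rows downward; lengths in m; the calibration is good to about 2 mm. A picture is of the moment at which its call begins.
- manip.sign_off(): hands the job in, once; it reports no verdict.
The state is a dict: "clock": time; "qpos": joint angles; "qd": joint speeds; "effort": joint torques, N m; "position": TCP position; "ee_rot": TCP orientation; "contact_force": force on the tool from outside, world axes, zero at the start; "moment": the same for the moment, N m; "width": finger opening in m.
Only numpy, scipy, OpenCV 4.12 (cv2) and the standard library are available. Lean on these libraries where they do the work, as an engineer would, in place of code of your own. Each camera call takes 0.05 s, during which the arm holds its last target.

## Working session

There is one attempt and no reset: what is moved stays moved. The work goes in short steps, Python scripts to look and compute and a shell command to move; the robot and the scene stay as the last step left them, time stands still between calls to the robot, and variables do not carry over. Pictures are saved under pics/ and viewed, and the job is handed in when it is done.

```bash
mkdir -p pics; cat > h.py <<'E'
import numpy as np, cv2
from rig import manip, eyes
from scipy.spatial.transform import Rotation as R
def Rq(q): return R.from_quat([q[1],q[2],q[3],q[0]]).as_matrix()
def img(n):
    return eyes.get_image(n)
def att(d):
    a=np.array(d["attitude"]); return a if a.shape==(3,3) else Rq(a)
def pts(d,u,v,z=None):
    f=200/np.tan(np.radians(d["vertical_fov"])/2)
    z=d["z_map"][v,u] if z is None else z
    p=np.stack([(u-d["cx"])/f*z,-(v-d["cy"])/f*z,-z],-1)
    return p@att(d).T+np.array(d["eye"])
E
python3 - <<'E'
from h import *
for n in("scene","top"):
    d=img(n); cv2.imwrite(f"pics/{n}0.png",d["color"]); np.save(f"{n}0.npy",d,allow_pickle=True)
    print({k:v for k,v in d.items() if k not in("color","z_map")}, (d["z_map"]==0).mean())
print(manip.get_state())
E
```

```text
{'vertical_fov': 53.60961495576117, 'cx': 324.23056056261254, 'cy': 198.3832291794905, 'eye': array([1.26823209, 0.1178252 , 1.00642038]), 'attitude': array([0.60285019, 0.22892344, 0.25724576, 0.71971545])} 0.003671875
{'vertical_fov': 56.90542424710438, 'cx': 316.9209778294551, 'cy': 197.9180378868251, 'eye': array([0.35771551, 0.01952212, 1.12509935]), 'attitude': array([-0.70194447, -0.0596472 ,  0.06445318,  0.70679697])} 0.0040625
{'clock': 0.1, 'qpos': array([-1.44299105e+00,  2.76532772e-01,  1.50601623e+00, -4.98342453e-05,
        1.36065636e+00, -1.20989817e-01]), 'qd': array([-0.00075266, -0.00270532, -0.00150448, -0.00032904, -0.00054341,
        0.00044206]), 'effort': array([ 1.35073202e-03, -4.17699015e+01, -2.46404725e+01, -5.35653612e-05,
        5.85480520e-03,  9.26372621e-06]), 'position': array([ 0.14150975, -0.5568389 ,  0.23052174]), 'ee_rot': array([ 0.55776017,  0.43448434,  0.55859355, -0.43370519]), 'contact_force': array([-0.10036781,  0.02567945, -0.38220119]), 'moment': array([-0.05557533,  0.00888623, -0.04366073]), 'width': 0.08516584179734223}
```

View pics/scene0.png

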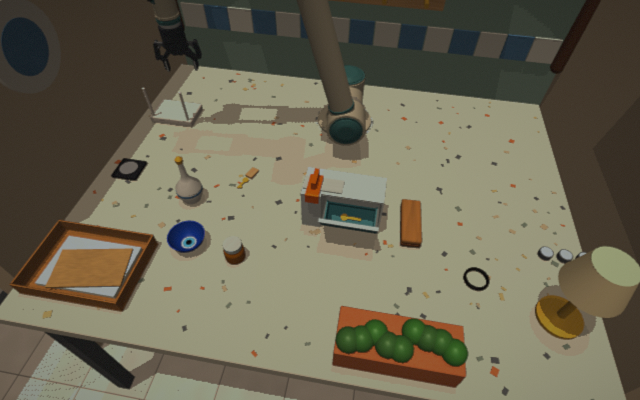

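View pics/top0.png

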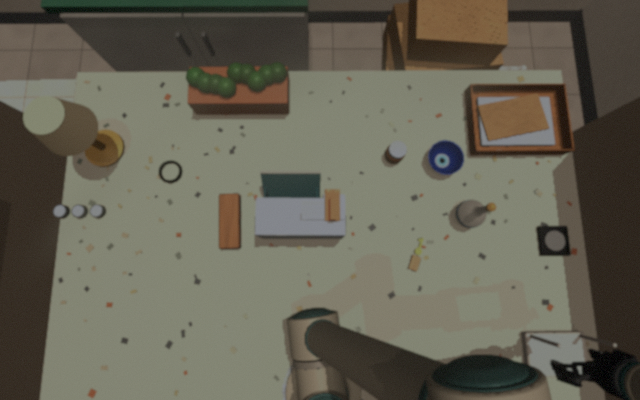

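The box's front faces away from the robot (the teal panel is on the world +x side in both views). In the top image the orange ridge is at about (333,205) and the panel at about (291,185). In the scene image the ridge is at about (315,185), the drawer's white strip runs (320,222) to (380,230). Next I measure these.

```bash
python3 - <<'E'
from h import *
for n in("top","scene"):
    d=np.load(f"{n}0.npy",allow_pickle=True).item()
    hsv=cv2.cvtColor(d["color"],cv2.COLOR_BGR2HSV)
    vv,uu=np.mgrid[0:400,0:640]; P=pts(d,uu,vv); z=P[...,2]
    roi=(uu>240)&(uu<400)&(vv>160)&(vv<260)
    # box top
    H,S,V=hsv[...,0],hsv[...,1],hsv[...,2]
    m=roi&(abs(z-.15)<.006)&(S<60)&(P[...,0]<.6)
    q=P[m]; r=cv2.minAreaRect(q[:,:2].astype(np.float32)); print(n,"boxtop",m.sum(),np.median(q[:,2]),r,cv2.boxPoints(r).round(4).tolist())
    m=roi&(S>130)&((H<18)|(H>172))&(z>.14)
    q=P[m]; print("orange",m.sum(),q.min(0),q.max(0))
    mt=m&(z>.178); t=P[mt]; 
    r=cv2.minAreaRect(t[:,:2].astype(np.float32)); print("ridge top",mt.sum(),t.mean(0),r)
    m=roi&(H>75)&(H<105)&(S>70); q=P[m]; print("teal",m.sum(),q.min(0),q.max(0))
    big=cv2.resize(d["color"][150:260,230:420],None,fx=4,fy=4,interpolation=cv2.INTER_CUBIC)
    cv2.imwrite(f"pics/{n}_crop.png",cv2.convertScaleAbs(big,alpha=1.5))
E
```

```text
top boxtop 2886 0.1511419986432902 ((0.48800191283226013, 0.059331342577934265), (0.23919552564620972, 0.10791818052530289), 89.6551513671875) [[0.4332999885082245, -0.05990000069141388], [0.5411999821662903, -0.060600001364946365], [0.5426999926567078, 0.1785999983549118], [0.43479999899864197, 0.179299995303154]]
orange 43 [ 0.47205131 -0.02129313  0.15832523] [ 0.52502686 -0.01636518  0.1856687 ]
ridge top 3 [ 0.49375728 -0.0209386   0.18511055] ((0.4968309700489044, -0.02097375877201557), (2.0585954189300537e-05, 0.049238722771406174), 89.28067779541016)
teal 47 [0.54827247 0.00825463 0.05271209] [0.58496829 0.13301872 0.09907347]
scene boxtop 1789 0.1491408542314221 ((0.4873600900173187, 0.060821983963251114), (0.11042571812868118, 0.2405274212360382), 0.050469208508729935) [[0.4320000112056732, 0.1809999942779541], [0.43230000138282776, -0.05950000137090683], [0.5426999926567078, -0.05939999967813492], [0.5425000190734863, 0.181099995970726]]
orange 384 [ 0.46840936 -0.04497849  0.140241  ] [1.26823209 0.1178252  1.00642038]
ridge top 91 [ 0.54554778 -0.01602308  0.22929227] ((0.8695329427719116, 0.038766536861658096), (0.8126874566078186, 0.01960286870598793), 9.83400821685791)
teal 784 [0.48708725 0.0153858  0.0245617 ] [1.26823209 0.1661658  1.00642038]
```

```bash
python3 - <<'E'
import cv2,numpy as np
a=cv2.imread("pics/top_crop.png");b=cv2.imread("pics/scene_crop.png")
cv2.imwrite("pics/both.png",cv2.resize(np.vstack([a,b]),(500,580)))
E
```

```text
(no output)
```

View pics/both.png

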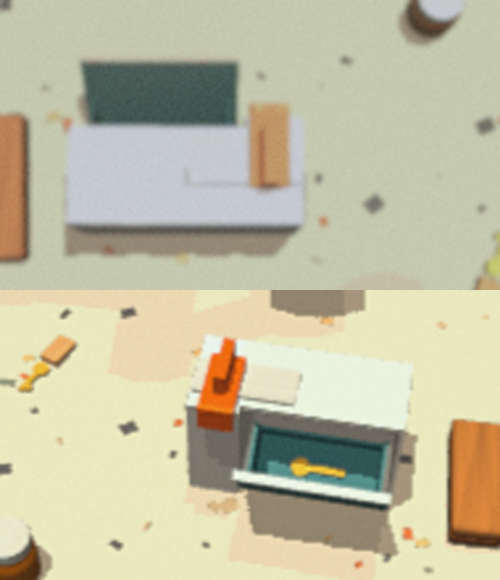

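```bash
python3 - <<'E'
from h import *
for n in("top","scene"):
    d=np.load(f"{n}0.npy",allow_pickle=True).item()
    hsv=cv2.cvtColor(d["color"],cv2.COLOR_BGR2HSV)
    vv,uu=np.mgrid[0:400,0:640]; P=pts(d,uu,vv); x,y,z=P[...,0],P[...,1],P[...,2]
    ok=d["z_map"]>0
    roi=ok&(x>.4)&(x<.7)&(y>-.08)&(y<.2)
    m=roi&(z>.18)&(z<.192); print(n,"ridge",m.sum(),P[m].min(0),P[m].max(0),P[m].mean(0))
    m=roi&(z>.156)&(z<.164); print("plate",m.sum(),P[m].min(0),P[m].max(0))
    m=roi&(x>.553)&(z>.07)&(z<.155); print("panel",m.sum(),P[m].min(0),P[m].max(0))
    for y0 in(0.02,.06,.1,.15):
        k=m&(abs(y-y0)<.004); q=P[k]; q=q[np.argsort(q[:,0])]; print(y0,q[::max(1,len(q)//8)].round(3).tolist())
    # other things: all points higher than 8mm, near box
    m=ok&(z>.01)&(x>.2)&(x<.9)&(y>-.45)&(y<.45)&(z<.3)&~roi
    nl,l,s,c=cv2.connectedComponentsWithStats(m.astype(np.uint8))
    for i in range(1,nl):
        if s[i,4]>25: q=P[l==i]; print("obj",s[i,4],q.min(0).round(3),q.max(0).round(3))
E
```

```text
top ridge 118 [ 0.46968557 -0.03181016  0.18046965] [ 0.52944477 -0.02050955  0.19144566] [ 0.49950566 -0.02612787  0.18695407]
plate 506 [ 0.43373094 -0.05702824  0.15600004] [0.55347911 0.15807785 0.16397728]
panel 1240 [0.55313736 0.00538858 0.07003564] [0.61527723 0.17105344 0.13617104]
0.02 [[0.565, 0.017, 0.071], [0.573, 0.023, 0.08], [0.578, 0.023, 0.084], [0.584, 0.02, 0.095], [0.589, 0.02, 0.113], [0.595, 0.023, 0.112], [0.601, 0.017, 0.121], [0.606, 0.02, 0.134]]
0.06 [[0.569, 0.064, 0.072], [0.575, 0.063, 0.083], [0.579, 0.063, 0.091], [0.584, 0.057, 0.093], [0.59, 0.062, 0.106], [0.596, 0.062, 0.107], [0.6, 0.061, 0.125], [0.606, 0.058, 0.136]]
0.1 [[0.569, 0.099, 0.071], [0.573, 0.098, 0.078], [0.58, 0.1, 0.089], [0.585, 0.1, 0.095], [0.59, 0.102, 0.107], [0.597, 0.098, 0.117], [0.601, 0.098, 0.122], [0.606, 0.1, 0.126], [0.614, 0.1, 0.128]]
0.15 [[0.566, 0.151, 0.071], [0.573, 0.153, 0.079], [0.579, 0.152, 0.083], [0.585, 0.148, 0.094], [0.589, 0.148, 0.1], [0.595, 0.152, 0.112], [0.6, 0.151, 0.118], [0.604, 0.154, 0.122], [0.611, 0.15, 0.131]]
obj 3808 [0.829 0.1   0.0
[... 1459 characters left out ...]
098, 0.129], [0.613, 0.101, 0.13], [0.614, 0.101, 0.121], [0.614, 0.101, 0.125], [0.616, 0.098, 0.128]]
0.15 [[0.582, 0.154, 0.072], [0.602, 0.149, 0.102], [0.607, 0.153, 0.128], [0.608, 0.15, 0.13], [0.61, 0.15, 0.127], [0.613, 0.151, 0.128], [0.613, 0.148, 0.127], [0.615, 0.148, 0.125]]
obj 1707 [ 0.2   -0.056  0.068] [0.25  0.096 0.3  ]
obj 664 [ 0.464 -0.45   0.01 ] [ 0.544 -0.394  0.186]
obj 33 [ 0.341 -0.291  0.01 ] [ 0.38  -0.255  0.015]
obj 956 [0.405 0.244 0.01 ] [0.573 0.31  0.042]
obj 703 [ 0.62  -0.431  0.01 ] [ 0.729 -0.322  0.048]
obj 490 [ 0.668 -0.253  0.01 ] [ 0.726 -0.196  0.074]
obj 34 [0.62  0.435 0.01 ] [0.669 0.448 0.016]
obj 2583 [0.831 0.102 0.083] [0.9   0.402 0.137]
```

Box centre (0.488, 0.060), yaw 180°. The measured size is 240×110 mm and the top is at z 0.15, which matches. The ridge centre is at about (0.500, -0.025), so latch ≈ 0.005. The drawer edge is at (0.615, y, 0.125), so drawer ≈ 0.58 rad. Both lie in the given ranges.

```bash
cat > go.py <<'E'
import sys
from h import *
s=manip.get_state(); M=Rq(s["ee_rot"]); p=s["position"]
print("t",s["clock"],"p",p.round(4),"F",s["contact_force"].round(1),"w",s["width"],"q",s["qpos"].round(2)); print("axes x,y,z:",M.T.round(3).tolist())
if len(sys.argv)>3:
    t=np.array([float(a) for a in sys.argv[1:4]]); print("shift cm",(M.T@(t-p)*100).round(2))
    # desired: tool x down, tool z along world ay
    a=np.array([0,0,-1.]); z=np.array([0,1.,0])
    if M[:,2]@z<0: z=-z
    D=np.stack([a,np.cross(z,a),z],1)
    print("turn deg, jaw along y",np.degrees(R.from_matrix(M.T@D).as_rotvec()).round(2))
E
python3 go.py 0.68 0.09 0.231
```

```text
t 0.1 p [ 0.1415 -0.5568  0.2305] F [-0.1  0.  -0.4] w 0.08516584179734223 q [-1.44  0.28  1.51 -0.    1.36 -0.12]
axes x,y,z: [[-0.0, 0.002, -1.0], [0.969, 0.246, 0.0], [0.246, -0.969, -0.002]]
shift cm [ 4.000e-02  6.812e+01 -4.943e+01]
turn deg, jaw along y [14.26 -0.09  0.  ]
```

```bash
python3 -m crank '[[-1,3,-2,3,0,0,0],[-2,7,-5,6,0,0,0],[-3,11,-8,9,0,0,0],[-3,15,-11,12,0,0,0],[-3,19,-14,14.3,0,0,0]]' 20; python3 go.py 0.68 0.09 0.26
```

```text
clock: 0.72
position: [0.292, -0.3734, 0.2611]
ee_rot: [0.499, 0.501, 0.499, -0.501]
contact_force: [0.6, 0.7, 0.8]
width: -0.0001
t 0.725 p [ 0.292  -0.3734  0.2611] F [0.6 0.7 0.8] w -7.732526271462688e-05 q [-1.05  0.11  1.65  0.    1.38  0.52]
axes x,y,z: [[0.0, 0.0, -1.0], [1.0, -0.003, 0.0], [-0.003, -1.0, -0.0]]
shift cm [  0.13  38.68 -46.44]
turn deg, jaw along y [-0.15 -0.01 -0.01]
```

```bash
python3 -m crank '[[0,5,-3,0,0,0,0],[0,10,-6,0,0,0,0],[0,15,-9,0,0,0,0],[0,20,-13,0,0,0,0],[0,24,-17,0,0,0,0]]'; python3 -m crank '[[0,4,-4,0,0,0,0],[0,8,-9,0,0,0,0],[0,11,-14,0,0,0,0],[0,14,-19,0,0,0,0],[0,15,-24,0,0,0,0]]';python3 -m crank '[[0,0,-3,0,0,0,0],[0,0,-5,0,0,0,0],[0,0,-5,0,0,0,0],[0,0,-5,0,0,0,0]]'; python3 go.py 0.65 0.09 0.115
```

```text
clock: 1.35
position: [0.5329, -0.2037, 0.2607]
ee_rot: [-0.5, -0.5, -0.5, 0.5]
contact_force: [0.0, -0.0, 0.2]
width: -0.0001
clock: 1.98
position: [0.6829, 0.0367, 0.2599]
ee_rot: [-0.5, -0.5, -0.5, 0.5]
contact_force: [0.1, 1.1, -0.7]
width: 0.0002
clock: 2.48
position: [0.6816, 0.0835, 0.2613]
ee_rot: [-0.5, -0.5, -0.499, 0.501]
contact_force: [0.2, -0.5, 0.5]
width: -0.0001
t 2.475 p [0.6816 0.0835 0.2613] F [ 0.2 -0.5  0.5] w -8.22755223933093e-05 q [ 0.02  0.44  1.19 -0.    1.52  1.59]
axes x,y,z: [[-0.0, -0.001, -1.0], [1.0, -0.002, -0.0], [-0.002, -1.0, 0.001]]
shift cm [14.63 -3.16 -0.66]
turn deg, jaw along y [-0.1   0.07  0.  ]
```

```bash
python3 -m crank '[[5,0,0,0,0,0,0],[10,0,0,0,0,0,0],[14.8,0,0,0,0,0,0],[14.8,0,0,0,0,0,0]]'; python3 -m crank '[[0,-2,0,0,0,0,0],[0,-4,0,0,0,0,0],[0,-5,0,0,0,0,0],[0,-6,0,0,0,0,0],[0,-7,0,0,0,0,0]]';  python3 - <<'E'
from h import *
d=img("scene"); cv2.imwrite("pics/s1.png",cv2.convertScaleAbs(cv2.resize(d["color"][60:270,220:440],None,fx=3,fy=2.8),alpha=1.4))
E
```

```text
clock: 2.98
position: [0.6784, 0.0829, 0.1091]
ee_rot: [-0.497, -0.498, -0.501, 0.503]
contact_force: [0.2, 0.4, 0.3]
width: 0.0003
clock: 3.6
position: [0.614, 0.0847, 0.1151]
ee_rot: [0.501, 0.502, 0.498, -0.499]
contact_force: [3.1, 0.5, 1.5]
width: 0.0002
```

View pics/s1.png

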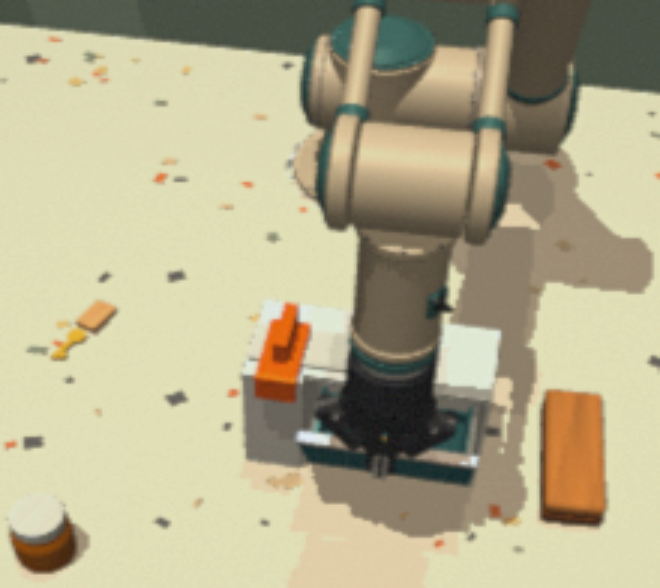

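The fingers are in front of the panel at about (380,462), and the panel is following them. I'll keep pushing.

```bash
python3 -m crank '[[0,-1,0,0,0,0,0],[0,-2,0,0,0,0,0],[0,-3,0,0,0,0,0],[0,-4,0,0,0,0,0],[0,-4.5,0,0,0,0,0]]'; python3 -m crank '[[0,-0.5,0,0,0,0,0],[0,-0.8,0,0,0,0,0],[0,-1.1,0,0,0,0,0]]'; python3 go.py 0.55 0.085 0.115
```

```text
clock: 4.28
position: [0.5653, 0.085, 0.113]
ee_rot: [-0.5, -0.5, -0.5, 0.501]
contact_force: [0.6, 0.2, 0.9]
width: 0.0001
clock: 4.65
position: [0.5556, 0.0849, 0.1132]
ee_rot: [-0.5, -0.5, -0.5, 0.5]
contact_force: [1.4, 0.8, 0.3]
width: -0.0001
t 4.65 p [0.5556 0.0849 0.1132] F [1.4 0.8 0.3] w -0.00010054578846084905 q [ 0.03  0.35  1.71 -0.    1.08  1.6 ]
axes x,y,z: [[0.0, -0.0, -1.0], [1.0, -0.001, 0.0], [-0.001, -1.0, 0.0]]
shift cm [-0.18 -0.56 -0.01]
turn deg, jaw along y [-0.05  0.   -0.  ]
```

```bash
for i in 1; do python3 -m crank '[[0,-0.2,0,0,0,0,0],[0,-0.4,0,0,0,0,0],[0,-0.4,0,0,0,0,0]]'; done; python3 -m crank '[[0,-0.2,0,0,0,0,0],[0,-0.3,0,0,0,0,0],[0,-0.3,0,0,0,0,0]]'
```

```text
clock: 5.03
position: [0.5532, 0.0849, 0.1133]
ee_rot: [0.501, 0.501, 0.499, -0.499]
contact_force: [5.3, 0.1, -2.6]
width: 0.0
clock: 5.4
position: [0.5534, 0.0849, 0.1135]
ee_rot: [0.502, 0.503, 0.497, -0.498]
contact_force: [11.6, -0.5, -8.8]
width: 0.0001
```

It stopped at x 0.553, where the shut panel should be, and the force is rising. I'll back away, lift and check.

```bash
python3 -m crank '[[0,3,0,0,0,0,0],[0,7,0,0,0,0,0],[-5,9,0,0,0,0,0],[-10,9,0,0,0,0,0],[-14,9,0,0,0,0,0]]'; python3 -m crank '[[0,0,4,0,0,0,0],[0,0,9,0,0,0,0],[0,0,14,0,0,0,0],[0,0,19,0,0,0,0],[0,0,22,0,0,0,0]]'; python3 - <<'E'
from h import *
for n in("top","scene"):
    d=img(n)
    cv2.imwrite(f"pics/{n}2.png",d["color"])
    vv,uu=np.mgrid[0:400,0:640]; P=pts(d,uu,vv); x,y,z=P[...,0],P[...,1],P[...,2]
    roi=(d["z_map"]>0)&(x>.4)&(x<.62)&(y>-.08)&(y<.2)
    m=roi&(z>.181)&(z<.192); print(n,"ridge",m.sum(),P[m].min(0),P[m].max(0))
    m=roi&(y>.015)&(y<.17)&(x>.538)&(z>.1)&(z<.17); print("panel",m.sum(),np.percentile(x[m],[2,50,98]),np.percentile(z[m],[2,98]))
E
python3 go.py 0.515 -0.07 0.25
```

```text
clock: 6.02
position: [0.638, 0.0848, 0.2548]
ee_rot: [-0.499, -0.5, -0.5, 0.501]
contact_force: [0.9, -0.8, 0.4]
width: 0.0004
clock: 6.65
position: [0.637, -0.1373, 0.2527]
ee_rot: [-0.499, -0.5, -0.5, 0.501]
contact_force: [0.6, 0.9, 0.5]
width: 0.0002
top ridge 116 [ 0.46983951 -0.03172423  0.18170864] [ 0.52897018 -0.02053442  0.19012204]
panel 114 [0.5385386  0.54067198 0.54269124] [0.14742909 0.15278447]
scene ridge 81 [ 0.46806601 -0.0310126   0.18165907] [ 0.52987294 -0.01678116  0.18759285]
panel 657 [0.5388483  0.54332121 0.54645406] [0.10084655 0.15061258]
t 6.75 p [ 0.6372 -0.1384  0.2525] F [-0.7  0.2  0.5] w 0.00029204651483211993 q [-0.32  0.39  1.29 -0.    1.47  1.26]
axes x,y,z: [[-0.003, -0.001, -1.0], [1.0, -0.005, -0.003], [-0.005, -1.0, 0.001]]
shift cm [  0.28 -12.25  -6.79]
turn deg, jaw along y [-0.27  0.05  0.18]
```

View pics/scene2.png

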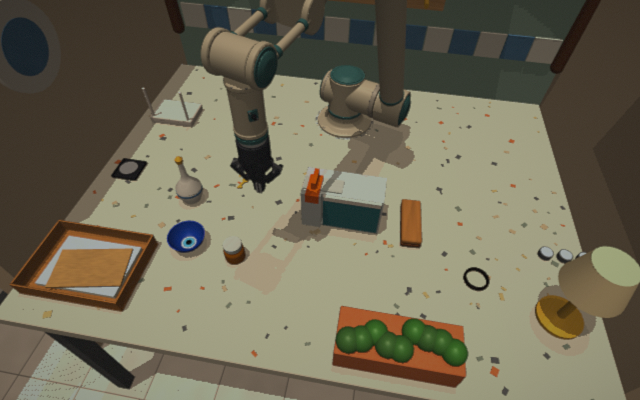

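The drawer is shut: the teal panel at about (353,215) is flush with the box (face x ≈ 0.543), and the latch hasn't moved. Next I go to the ridge's outer face, pushing on its front half only.

```bash
python3 -m crank '[[0,-3,-1,0,0,0,0],[0,-6,-2.5,0,0,0,0],[0,-9,-4,0,0,0,0],[0,-12.2,-5.2,0,0,0,0],[0,-12.2,-5.2,0,0,0,0]]'; python3 -m crank '[[3,0,0,0,0,0,0],[6,0,0,0,0,0,0],[7.8,0,0,0,0,0,0],[7.8,0,0,0,0,0,0]]'; python3 go.py 0.515 -0.05 0.172
```

```text
clock: 7.38
position: [0.5135, -0.0808, 0.2535]
ee_rot: [0.499, 0.5, 0.501, -0.5]
contact_force: [-0.2, 0.1, 0.1]
width: -0.0002
clock: 7.88
position: [0.5159, -0.0824, 0.1738]
ee_rot: [0.499, 0.5, 0.501, -0.501]
contact_force: [-0.0, 0.7, 1.3]
width: -0.0003
t 7.875 p [ 0.5159 -0.0824  0.1738] F [-0.   0.7  1.3] w -0.00034627013582613704 q [-0.29  0.24  1.71  0.    1.2   1.28]
axes x,y,z: [[-0.004, 0.001, -1.0], [1.0, -0.0, -0.004], [-0.0, -1.0, -0.001]]
shift cm [ 0.18 -0.09 -3.24]
turn deg, jaw along y [-0.03 -0.08  0.21]
```

```bash
python3 -m crank '[[0.1,0,-1,0,0,0,0],[0.1,0,-2,0,0,0,0],[0.1,0,-3,0,0,0,0],[0.1,0,-4,0,0,0,0],[0.1,0,-4.5,0,0,0,0]]'; python3 -m crank '[[0,0,-0.7,0,0,0,0],[0,0,-1.4,0,0,0,0],[0,0,-2,0,0,0,0],[0,0,-2,0,0,0,0]]'; python3 - <<'E'
from h import *
d=img("scene"); cv2.imwrite("pics/s3.png",cv2.convertScaleAbs(cv2.resize(d["color"][60:270,220:440],None,fx=3,fy=2.8),alpha=1.4))
E
python3 go.py 0.515 0 0.172
```

```text
clock: 8.5
position: [0.5168, -0.0377, 0.1747]
ee_rot: [0.501, 0.5, 0.5, -0.5]
contact_force: [-0.5, -2.0, 1.3]
width: 0.0001
clock: 9.0
position: [0.5163, -0.0173, 0.1741]
ee_rot: [0.5, 0.5, 0.5, -0.5]
contact_force: [0.1, -0.9, -0.2]
width: -0.0
t 9.05 p [ 0.516  -0.0174  0.1739] F [-0.2 -0.  -1.6] w 0.0002250076323285224 q [-0.17  0.23  1.72  0.    1.19  1.4 ]
axes x,y,z: [[-0.001, 0.001, -1.0], [1.0, -0.001, -0.001], [-0.001, -1.0, -0.001]]
shift cm [ 0.19 -0.1  -1.74]
turn deg, jaw along y [-0.03 -0.05  0.08]
```

View pics/s3.png

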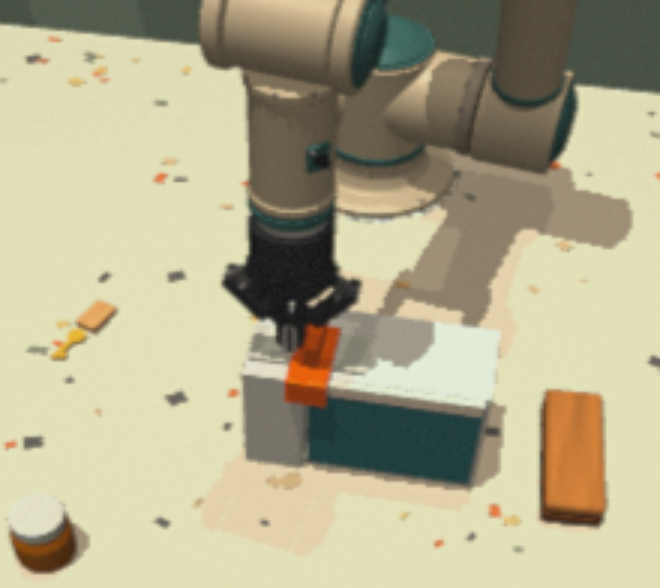

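The latch has moved right to about (312,385), with the fingers on its outer face at (290,330). The rest goes in small steps until it stops.

```bash
python3 -m crank '[[0,0,-0.4,0,0,0,0],[0,0,-0.8,0,0,0,0],[0,0,-1.2,0,0,0,0],[0,0,-1.4,0,0,0,0],[0,0,-1.4,0,0,0,0]]'; python3 -m crank '[[0,0,-0.3,0,0,0,0],[0,0,-0.5,0,0,0,0],[0,0,-0.5,0,0,0,0]]'
```

```text
clock: 9.68
position: [0.5165, -0.0036, 0.1742]
ee_rot: [0.5, 0.5, 0.5, -0.5]
contact_force: [-0.7, -0.6, -0.2]
width: -0.0
clock: 10.05
position: [0.5166, -0.0013, 0.1743]
ee_rot: [0.501, 0.499, 0.499, -0.501]
contact_force: [-0.7, -7.5, -0.2]
width: 0.0002
```

It stopped at TCP y ≈ -0.001, about where the end of travel should be (-0.0015), with 7.5 N. I'll retreat and verify.

```bash
python3 -m crank '[[0,0,-0.2,0,0,0,0],[0,0,-0.2,0,0,0,0],[0,0,-0.2,0,0,0,0]]'; python3 -m crank '[[0,0,3,0,0,0,0],[-3,0,6,0,0,0,0],[-8,0,10,0,0,0,0],[-10,0,15,0,0,0,0],[-10,0,20,0,0,0,0]]'; python3 - <<'E'
from h import *
for n in("top","scene"):
    d=img(n)
    o=np.load(f"{n}0.npy",allow_pickle=True).item()
    cv2.imwrite(f"pics/{n}4.png",d["color"])
    vv,uu=np.mgrid[0:400,0:640]; P=pts(d,uu,vv); x,y,z=P[...,0],P[...,1],P[...,2]
    roi=(d["z_map"]>0)&(x>.4)&(x<.62)&(y>-.06)&(y<.2)
    m=roi&(z>.181)&(z<.192); print(n,"ridge",m.sum(),P[m].min(0),P[m].max(0))
    m=roi&(y>.05)&(y<.17)&(x>.535)&(z>.1)&(z<.17); print("panel",m.sum(),np.percentile(x[m],[2,50,98]),np.percentile(z[m],[2,98]))
    m=roi&(x>.546)&(z>.1)&(z<.17); print("tongue",m.sum(),P[m].min(0),P[m].max(0))
    m=(d["z_map"]>0)&(z>.01)&(x>.2)&(x<.82)&(y>-.55)&(y<.5)&(z<.19)&~roi
    nl,l,s,c=cv2.connectedComponentsWithStats(m.astype(np.uint8))
    for i in range(1,nl):
        if s[i,4]>25: q=P[l==i]; print("obj",s[i,4],q.min(0).round(3),q.max(0).round(3))
E
python3 go.py
```

```text
clock: 10.42
position: [0.5166, -0.0011, 0.1744]
ee_rot: [0.502, 0.498, 0.498, -0.502]
contact_force: [-0.6, -11.9, -0.8]
width: -0.0
clock: 11.05
position: [0.518, -0.1985, 0.2772]
ee_rot: [0.502, 0.501, 0.498, -0.499]
contact_force: [0.5, -0.0, -0.3]
width: -0.0001
top ridge 138 [0.47011802 0.01224384 0.18220018] [0.52978393 0.02547258 0.19112766]
panel 133 [0.53598258 0.5394785  0.54264496] [0.14570065 0.15359904]
tongue 45 [ 0.54698607 -0.0014317   0.15579091] [0.55351329 0.03592827 0.16457084]
obj 29 [ 0.801 -0.548  0.023] [ 0.82  -0.523  0.029]
obj 389 [ 0.663 -0.256  0.011] [ 0.719 -0.198  0.078]
obj 135 [0.61  0.432 0.01 ] [0.678 0.5   0.018]
obj 1249 [0.404 0.241 0.01 ] [0.569 0.308 0.045]
obj 526 [ 0.46  -0.462  0.034] [ 0.542 -0.397  0.126]
scene ridge 79 [0.46979023 0.01370291 0.18121861] [0.53076826 0.02790433 0.1880316 ]
panel 541 [0.53651512 0.543363   0.54609891] [0.1012439  0.15036066]
tongue 155 [ 0.54603689 -0.01231983  0.1016773 ] [0.55770857 0.17086764 0.16193229]
obj 731 [ 0.466 -0.476  0.01 ] [ 0.543 -0.394  0.185]
obj 37 [ 0.338 -0.289  0.01 ] [ 0.383 -0.259  0.014]
obj 954 [0.406 0.244 0.01 ] [0.572 0.309 0.042]
obj 707 [ 0.619 -0.432  0.01 ] [ 0.728 -0.322  0.049]
obj 551 [ 0.689 -0.55   0.01 ] [ 0.82  -0.465  0.052]
obj 484 [ 0.667 -0.252  0.01 ] [ 0.725 -0.195  0.073]
obj 547 [ 0.72 -0.55  0.01] [ 0.82  -0.5    0.027]
obj 26 [0.61  0.467 0.01 ] [0.632 0.5   0.015]
obj 56 [0.637 0.442 0.01 ] [0.681 0.5   0.017]
t 11.15 p [ 0.5171 -0.2015  0.2747] F [ 0.3  1.3 -0.8] w -0.0004910320410112401 q [-0.5   0.22  1.47 -0.    1.44  1.08]
axes x,y,z: [[0.002, -0.003, -1.0], [1.0, -0.006, 0.002], [-0.006, -1.0, 0.003]]
```

View pics/scene4.png

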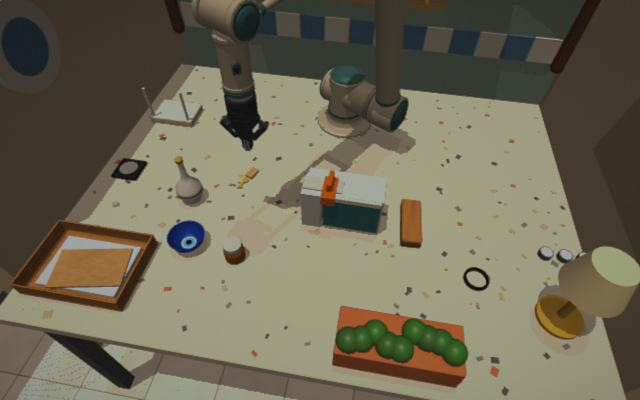

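The ridge is now at (328,185), with its face at y ≈ 0.012–0.014 against 0.013 expected, so latch ≈ 0.050. The panel is flush and the other things haven't moved. The arm is clear, so I'm handing in.

```bash
python3 -c "
from rig import manip
print(manip.sign_off())"
```

```text
the job is handed in; nothing more can be done
None
```

I pushed the drawer shut with the closed fingertips on the outside of its panel. Then I pushed the orange latch across on the front half of its outer face, and handed the job in at about 11 s of the 58 s allowed.

- **Drawer:** the last pictures show its face at x ≈ 0.543, flush with the box front. It took about 11 N at the shut stop.
- **Latch:** the ridge centre is at y ≈ 0.020, so its travel is about 0.050 m. It reached its stop with about 12 N, and its tongue now hangs in front of the shut panel.
- **Other things:** in the last check the flask, bowl, spectacle case, balm jar and key fob were within a few mm of their starting places. I checked the bangle only by eye, and it looks unmoved.
- **Arm:** it ended clear of everything, with a contact-force reading under 2 N, which is its usual noise level.

No check failed. The two cameras differed by about 2 mm, which is within their stated calibration.

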